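Level the hose-rest shelf and hold the level down

TASK

First stand the red lock lever upright so the levelling foot is free, and leave it upright. Then turn the black foot knob so that the bubble of the spirit level sits centred between its two lines while you press the level firmly down on the shelf with the fingertips on its orange pad. Finish while still pressing the level with the bubble centred: do not let go. Leave the mandrels, the ferrule and the bin alone.

Things in the scene. Friction and masses are not known exactly. Their poses are not given: they have to be found in the camera images.
- lock (a joint): lock lever of the levelling foot, an upright-swinging lever with a red grip on a grey block at the end of the stand, just beyond the foot knob. 0 = leaning 0.6 rad (34 degrees) towards the robot side of the stand (locked side), 0.6 = exactly upright (foot free), 1.2 = leaning as far the other way. It turns about the stand's long axis, with light friction, and stays where it is left
- lock_tip (a point): centre of the lever's red ball (26 mm across; steel rod 10 mm thick below it), 80 mm from the pivot, which lies 34 mm above the bench. y axis: the hinge line, the stand's long direction from the lever towards the knob and shelf. At joint value 0.6 the ball stands straight above the pivot, centre 114 mm above the bench; larger values carry it away from the robot
- foot_grip (a point): centre (half-way up) of the levelling foot's black round fluted hand knob, 42 mm across, 30 mm tall, upright axis, 113 to 143 mm above the bench, 28 mm clear above the shelf. It belongs to the blue stand; its x axis turns with the knob
- foot (a joint): angle of the foot knob, rad, range -3 to 3; its zero says nothing about level, only changes count. Positive = clockwise seen from above = the shelf's knob end rises (0.016 rad of shelf tilt per rad, so the bubble moves about 12 mm towards the knob per rad clockwise, and back anticlockwise). Friction about 0.08 N m
- shelf_top (a point): point on the top face of the blue sheet-steel shelf (130 x 330 mm, top about 85 mm above the bench) midway across it, right above the cross pin on which it rocks and 180 mm from the foot's axis. y axis: along the shelf away from the foot; x: across, away from the robot; z: normal to the shelf. The foot screw tips the shelf about the pin
- shelf (a joint): play of the shelf on the foot screw, rad: 0 = pressed fully down on the foot, 0.008 = sprung up at the knob end. A spring holds it up through this play: unpressed, the bubble stands about 6 mm nearer the knob than it does under a press. About 5 N on the middle of the pad takes up the play; a steady push of about 10 N is right, under 25 N is safe
- level_pad (a point): centre of the top of the orange press pad (32 x 36 mm) in the middle of the loose aluminium spirit level (36 mm wide, 200 mm long, 34 mm high over the pad) that lies along the shelf. y axis: along the level, away from the knob; z up. The top of the pad is 34 mm above the shelf
- vial_mid (a point): top of the green vial at the middle between its two black lines, 55 mm from the pad's centre away from the knob. The vial is 18 mm thick and 62 mm long; its lines are 21.6 mm apart
- bubble (a joint): place of the pale bubble (14.6 mm long) along the vial, m: 0 = in the middle between the lines, positive = towards the knob end. It moves to the higher end, about 0.75 mm per milliradian of tilt, and takes about 1 s to settle
- mandrel_a_mid (a point): 38 mm wide, 80 mm tall dark steel mandrel standing on the bench; the point is its centre half-way up. Leave it alone
- mandrel_b_mid (a point): 48 mm wide, 80 mm tall dark steel mandrel standing on the bench; the point is its centre half-way up. Leave it alone
- ferrule_mid (a point): brass hose ferrule, a ring 40 mm wide and 40 mm tall, standing on the bench; the point is its centre half-way up. Leave it alone
- bin_mid (a point): black open parts bin, 130 x 100 x 60 mm, on the bench; the point is its centre half-way up. Leave it alone
Not all that is in view belongs to the job. What is meant by the part that bears level_pad is not brown or purple, and is the smaller of those in its own colour.

How it is judged (in metres and radians):
On the way:
1. the lock lever stands upright (within 0.13 rad) (value of joint lock between 0.47 and 0.73 rad), for 0.3 s.
At the end, for the whole second after the job is handed in: Fingers press the level with 6 to 30 N and are off the knob; bubble within 3 mm of the middle of its lines; shelf level within 0.008 rad; level still flat on the shelf, pad within 70 mm of the shelf point; lock lever upright within 0.13 rad (all of step 1 and value of joint bubble between -0.003 and 0.003 m and angle between shelf_top's own z axis and vertical below 0.008 rad and contact force between the fingers and level between 6 and 30 N and contact force between the fingers and foot below 0.5 N and distance between level_pad and shelf_top below 0.07 m and z of level_pad in the frame of shelf_top between 0.031 and 0.037 m); the arm keeps its last pose, push and grip.
It fails at once if the foot knob is turned while the lock lever is not freed (value of joint lock below 0.4 rad and (velocity of joint foot above 0.3 rad/s or velocity of joint foot below -0.3 rad/s)).
It fails at once if the level is crushed with more than 50 N (contact force between the arm and level above 50 N).
It fails at once if a mandrel, the ferrule or the bin is disturbed (moved over 30 mm) (distance of any of mandrel_a_mid, mandrel_b_mid, ferrule_mid, bin_mid from where it was at the start of the episode above 0.03 m).
It also fails if it takes over 61 s, if anything falls off the work surface, if the arm or the gripper's body presses on something with over 40 N, if the wrist force passes 120 N, or if a joint passes its speed limit or range.

ROBOT

A 7-joint arm with a two-finger parallel gripper is mounted at the origin on the work surface. World frame = base frame: x ahead of the robot, y to its left, z up, the work surface at z = 0. Lengths are in mm, angles in rad, forces in N, time in s.
With the tool pointing down it reaches from about 425 to 875 mm from the base axis. Payload 9.9 kg.
Tool frame: the origin (TCP) lies at the very end of the fingers, on their centre line; the grasp point (between the pads) lies 19 mm behind it (hold_point_z is the distance from the TCP to the grasp point, in mm); z points along the fingers, y is the line along which they close (so a half turn about z gives the same grasp; the last joint's range is limited). The gripper opens to 85 mm and grips with 20 to 120 N. Pads are 22 mm wide; open, the fingers measure 114 mm over their backs; the gripper's body (76 mm by 85 mm) begins 54 mm behind the grasp point. The pads swing forward as they close: fully open they stand 13 mm farther back than shut.
Start: joints at [-1.382, 0.576, 0.025, 1.437, -0.015, 1.129, -0.057], TCP at [181.857, 650.043, 202.489] pointing down, gripper open.
Joint ranges: [-2.76, 2.76], [-0.34, 2.15], [-1.52, 1.57], [0.19, 2.46], [-1.09, 4.23], [0.17, 1.99], [-2.82, 2.82]. Speed limits (rad/s): [2.22, 2.22, 3.01, 3.01, 3.14, 3.14, 3.14].

INTERFACE

Orientations are given as [roll, pitch, yaw] about the fixed x, y, z axes, in that order (R = Rz(yaw) Ry(pitch) Rx(roll)).
In Python, from plant import sense, grab_frame, get_calibration, sign_off, hold_point_z gives the robot as it stands. The module is installed in compiled form; this text tells all that it offers.
- The arm moves only by the tool servo_tool, never from a script. Its argument "commands" is a list of rows, each a list of 4 numbers: the shift along the tool's x, y, z in m, then the turn about the tool's z in degrees. A call has 1 to 12 rows; each row is the pose to reach, as a shift and turn from the pose commanded when the call began, along the tool's axes at that moment; what a row does not reach only later rows make up. A row lasts 1/10 s, in which the tool goes at most 50 mm and 8.59 degrees, less where a joint would pass 70% of its speed; a pose out of reach is approached as far as the arm can. A call with a gripper value outside its range is refused whole. "grip" is the opening, from 0 (shut) to 1 (fully open), set as the call begins (left out, the last holds). The fingers move at their own pace and stop on an object; "squeeze" is the grip in N (left out, the last holds). Time passes only in rows, so rows that repeat a pose let the fingers close. It gives the time, the measured TCP pose, the force, the opening and the grip force at its end, in the units of the state.
- sense(): the state, without advancing time (a new reading comes with each control period).
- grab_frame(name): name is "scene" or "top"; returns the picture (400x640x3 uint8, red, green, blue); there is no depth.
- get_calibration(name): a dict with "camera_matrix" (3x3 intrinsics, pixels), "origin" and "rotation" of the camera in the world. Camera axes: x right, y down, z forward; pixel columns grow to the right and rows downward; lengths in mm; the calibration is good to about 2 mm. A picture is of the moment at which its call begins. get_calibration takes no time and is no camera call.
- sign_off(): hands the job in; it is judged then, once.
The state is a dict: "clock": time; "q": joint angles; "qd": joint speeds; "joint_efforts": joint torques, N m; "ee_pos": TCP position; "tcp_rot": TCP orientation; "wrist_force": force on the tool from outside, world axes, zero at the start; "torque": the same for the moment, N m; "gripper_width": finger opening in mm; "finger_force": force on a finger pad.
Only numpy, scipy, OpenCV 4.12 (cv2) and the standard library are available. Lean on these libraries where they do the work, as an engineer would, in place of code of your own. Each camera call takes 0.05 s, during which the arm holds its last target. There are 200 camera calls.

## Working session

There is one attempt and no reset: what is moved stays moved. The work goes in short steps, Python scripts to look and compute and a tool call to move; the robot and the scene stay as the last step left them, time stands still between calls to the robot, and variables do not carry over. Pictures are saved under pics/ and viewed, at most 13 in all, crops included, and the job is handed in when it is done.

Besides the shell and the picture viewer there is one more tool, called after "Call:" by a JSON object that holds its "fn" and its "kwargs". servo_tool: Moves the arm, as the interface text tells. Its arguments: {"type":"object","properties":{"commands":{"type":"array","items":{"type":"array","items":{"type":"number"}}},"grip":{"type":"number"},"squeeze":{"type":"number"}},"required":["commands"]}

```bash
mkdir -p pics; cat > h.py <<'E'
import numpy as np, cv2
from plant import *
def cal(n):
    c=get_calibration(n); return np.array(c["camera_matrix"],float),np.array(c["origin"],float).ravel(),np.array(c["rotation"],float)
def pix2z(n,uv,z):
    K,o,R=cal(n); d=R@np.linalg.solve(K,[uv[0],uv[1],1.]); return o+d*(z-o[2])/d[2]
def proj(n,p):
    K,o,R=cal(n); q=K@(R.T@(np.array(p,float)-o)); return q[:2]/q[2]
def save(n,f):
    im=grab_frame(n); cv2.imwrite(f,im[:,:,::-1]); return im
E
python3 - <<'E'
from h import *
for n in("scene","top"):
    save(n,f"pics/{n}0.png"); print(n,get_calibration(n))
print(sense(),hold_point_z)
E
```

```text
scene {'camera_matrix': array([[394.03817907,   0.        , 317.46713945],
       [  0.        , 394.03817907, 199.8907243 ],
       [  0.        ,   0.        ,   1.        ]]), 'origin': array([1096.89460384,  645.06638707,  972.60992771]), 'rotation': array([-2.35572845e+00,  2.43538867e-03,  2.44139802e+00])}
top {'camera_matrix': array([[517.56267005,   0.        , 327.96858766],
       [  0.        , 517.56267005, 198.4588753 ],
       [  0.        ,   0.        ,   1.        ]]), 'origin': array([ 313.23455586,  -17.55917829, 1542.7479579 ]), 'rotation': array([-2.97646001, -0.01498685, -1.57552829])}
{'clock': 0.1, 'q': array([-1.3817914 ,  0.57646317,  0.02481757,  1.43780214, -0.01500693,
        1.12899845, -0.05649182]), 'qd': array([-1.64202088e-04, -3.05004902e-03,  5.46828318e-04, -2.55441119e-03,
       -1.22421703e-03,  1.42735033e-05, -5.55794859e-04]), 'joint_efforts': array([ 6.39476741e-03, -7.67311978e+01,  2.25867324e+00, -2.86605442e+01,
        1.60936872e-02,  8.54254322e-03,  2.46690348e-07]), 'ee_pos': array([181.72457669, 649.62292316, 201.72578712]), 'tcp_rot': array([-3.14010639e+00,  5.37633765e-05,  2.86885076e+00]), 'wrist_force': array([-0.76578632, -0.42744701, -0.92488648]), 'torque': array([ 0.01064728, -0.01037675,  0.03161413]), 'finger_force': 0.0, 'gripper_width': 85.55574761838788} 18.700000000000003
```

```bash
sed -i 's/np.array(c\["rotation"\],float)$/Rot.from_euler("xyz",c["rotation"]).as_matrix()/; 1a from scipy.spatial.transform import Rotation as Rot' h.py; python3 -c "
from h import *
for n in('scene','top'): print(proj(n,sense()['ee_pos']))"
```

```text
[607.19754818 253.26475356]
[ 52.64394546 339.45806764]
```

View pics/scene0.png

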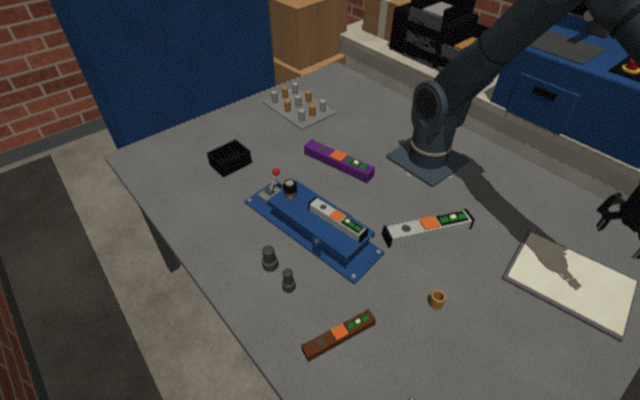

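View pics/top0.png

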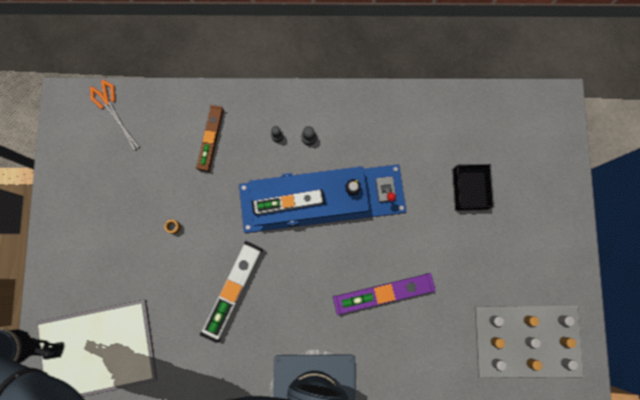

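The top view shows the stand at columns 240–405, rows 165–230. The aluminium level lies on the shelf, with its pad at about (288,202). The knob is at about (353,187) and the red ball at about (391,197). The larger silver level off the stand is a decoy. I'll zoom in on the stand.

```bash
python3 - <<'E'
from h import *
im=cv2.imread("pics/top0.png")[150:246,235:411]
a=cv2.resize(im,None,fx=4.5,fy=4.5,interpolation=cv2.INTER_CUBIC)[:, :800]
im=cv2.imread("pics/scene0.png")[160:290,230:400]; 
cv2.imwrite("pics/c1.png",a)
hsv=cv2.cvtColor(cv2.imread("pics/top0.png"),cv2.COLOR_BGR2HSV)
def blob(lo,hi,box):
    m=cv2.inRange(hsv,lo,hi); x0,x1,y0,y1=box; k=np.zeros_like(m); k[y0:y1,x0:x1]=m[y0:y1,x0:x1]
    ys,xs=np.nonzero(k); return xs.mean(),ys.mean(),len(xs)
B=(240,410,160,235)
for nm,lo,hi,z in[("pad",(8,150,150),(18,255,255),119),("green",(45,100,40),(75,255,255),117),("red",(174,150,80),(180,255,255),100),("red0",(0,150,80),(5,255,255),100)]:
    try:
        b=blob(lo,hi,B); print(nm,b,pix2z("top",b[:2],z))
    except Exception as e: print(nm,e)
E
```

```text
pad (np.float64(287.462962962963), np.float64(201.00925925925927), 108) [543.48052641  72.77431696 119.        ]
green (np.float64(266.55555555555554), np.float64(204.6161616161616), 99) [533.77174563 130.93115481 117.        ]
red (np.float64(392.5), np.float64(198.4), 10) [ 553.35141356 -223.07961637  100.        ]
red0 (np.float64(390.35714285714283), np.float64(195.88095238095238), 42) [ 560.60186538 -217.17767026  100.        ]
```

View pics/c1.png

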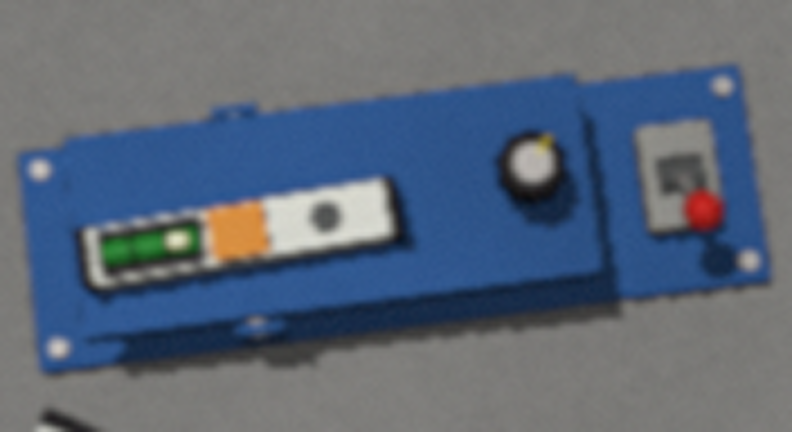

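```bash
cat >> h.py <<'E'
from scipy.optimize import least_squares
def tri(uvt,uvs):
    f=lambda p:np.r_[proj("top",p)-uvt,proj("scene",p)-uvs]
    r=least_squares(f,[550,0,110]); return r.x.round(1),r.fun.round(1)
def go(p,yaw=None):
    s=sense(); R=Rot.from_euler("xyz",s["tcp_rot"]).as_matrix(); y=s["tcp_rot"][2]
    d=R.T@(np.array(p,float)-s["ee_pos"]); t=0 if yaw is None else -np.degrees((yaw-y+np.pi)%(2*np.pi)-np.pi)
    print("shift mm",d.round(1),"turn",round(t,2),"| t",round(s["clock"],2),"ee",s["ee_pos"].round(1),"yaw",round(y,4),"F",s["wrist_force"].round(1),"w",round(s["gripper_width"],1),"ff",round(s["finger_force"],1))
E
python3 - <<'E'
from h import *
P=lambda c:(c[0]/4.5+235-.4,c[1]/4.5+150-.4)
for n,c,z in[("bolt",(40,169),6),("bolt",(58,347),6),("bolt",(722,86),6),("bolt",(748,260),6),("knob",(533,163),143),("ball",(704,210),100),("pad",(239,230),119),("vial",(150,245),115),("bub",(180,240),117)]:
    print(n,pix2z("top",P(c),z).round(1), np.round(proj("scene",pix2z("top",P(c),z)),1))
print(tri(P((704,210)),(276,172)))
hsv=cv2.cvtColor(cv2.imread("pics/scene0.png"),cv2.COLOR_BGR2HSV)
m=cv2.inRange(hsv,(0,150,80),(6,255,255))|cv2.inRange(hsv,(174,150,80),(180,255,255))
ys,xs=np.nonzero(m[150:200,250:300]); print(xs.mean()+250,ys.mean()+150)
go((500,350,220),1.693)
c=cv2.resize(cv2.imread("pics/scene0.png")[155:285,240:390],None,fx=4.5,fy=4.5,interpolation=cv2.INTER_CUBIC); cv2.imwrite("pics/c2.png",c)
E
```

```text
bolt [604.4 212.7   6. ] [352.1 277.8]
bolt [484.5 198.2   6. ] [377.3 253.3]
bolt [ 660.6 -246.6    6. ] [248.6 200.9]
bolt [ 541.6 -260.9    6. ] [274.2 183.7]
knob [ 581.6 -108.9  143. ] [288.7 182.2]
ball [ 559.5 -219.1  100. ] [274.9 172. ]
pad [544.3  72.1 119. ] [336.2 214.2]
vial [535.7 127.3 115. ] [351.2 224.4]
bub [538.5 108.6 117. ] [346.1 220.8]
(array([ 558.2, -218. ,  100.4]), array([-0.4,  0.4, -0.6, -0.1]))
275.5483870967742 171.41935483870967
shift mm [-387.2 -202.8  -18. ] turn 67.37 | t 0.1 ee [181.7 649.6 201.7] yaw 2.8689 F [-0.8 -0.4 -0.9] w 85.6 ff 0.0
```

View pics/c2.png

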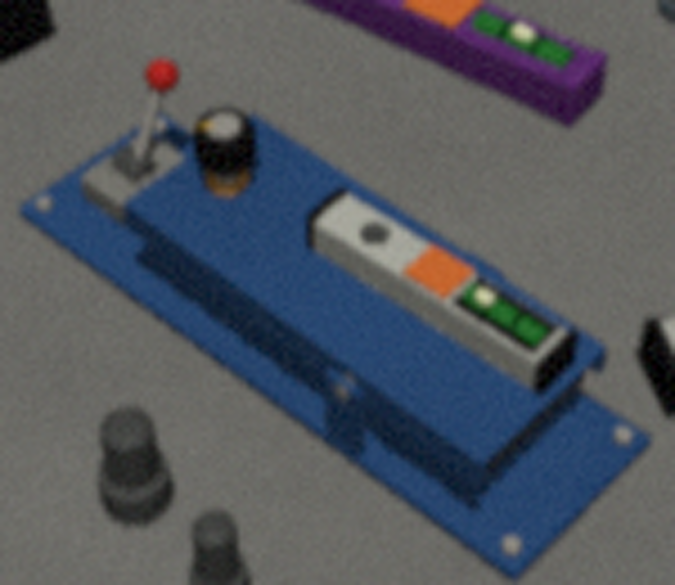

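The ball triangulates to (558.5, −218.5, 100). The knob is at (581.6, −109) and the pad at (544, 72). The bubble sits about 19 mm towards the knob, outside its line. I'll move to a waypoint first.

Call:
{"fn": "servo_tool", "kwargs": {"commands": [[-0.04, -0.02, -0.005, 6], [-0.08, -0.04, -0.01, 12], [-0.12, -0.06, -0.018, 18], [-0.16, -0.08, -0.018, 25], [-0.2, -0.1, -0.018, 32], [-0.24, -0.12, -0.018, 39], [-0.28, -0.145, -0.018, 46], [-0.32, -0.165, -0.018, 53], [-0.36, -0.185, -0.018, 60], [-0.387, -0.203, -0.018, 67.4], [-0.387, -0.203, -0.018, 67.4], [-0.387, -0.203, -0.018, 67.4]]}}

```text
clock: 1.3
ee_pos: [500.0, 349.7, 220.1]
tcp_rot: [-3.141, 0.0, 1.692]
wrist_force: [-0.1, 1.0, 0.4]
gripper_width: 85.5
finger_force: 0.0
```

```bash
python3 -c "
from h import *
go((558.5,-218.5,200),1.693)"
```

```text
shift mm [-571.1  -10.5   20.3] turn -0.07 | t 1.3 ee [500.  349.7 220.1] yaw 1.6917 F [-0.1  1.   0.4] w 85.5 ff 0.0
```

Call:
{"fn": "servo_tool", "kwargs": {"commands": [[-0.05, 0, 0, 0], [-0.1, 0, 0, 0], [-0.15, 0, 0, 0], [-0.2, 0, 0, 0], [-0.25, 0, 0, 0], [-0.3, 0, 0, 0], [-0.35, 0, 0, 0], [-0.4, 0, 0, 0], [-0.45, -0.005, 0, 0], [-0.5, -0.01, 0, 0], [-0.55, -0.01, 0.01, 0], [-0.571, -0.0105, 0.02, 0]]}}

```text
clock: 2.5
ee_pos: [558.8, -221.3, 200.5]
tcp_rot: [3.141, 0.002, 1.692]
wrist_force: [0.1, 0.2, -0.5]
gripper_width: 85.4
finger_force: 0.0
```

Call:
{"fn": "servo_tool", "kwargs": {"commands": [[0, 0, 0.03, 0], [0, 0, 0.06, 0], [0, 0, 0.075, 0], [0, 0, 0.075, 0], [0, 0, 0.075, 0]]}}

```text
clock: 3.0
ee_pos: [559.3, -216.6, 125.8]
tcp_rot: [-3.142, -0.0, 1.695]
wrist_force: [0.2, 0.6, 0.0]
gripper_width: 85.3
finger_force: 0.0
```

```bash
python3 -c "
from h import *
go((558.5,-218.5,93),1.693)
im=save('scene','pics/t.png'); cv2.imwrite('pics/c3.png',cv2.resize(cv2.imread('pics/t.png')[110:230,220:370],None,fx=4,fy=4,interpolation=cv2.INTER_CUBIC))"
```

```text
shift mm [-1.8 -1.  32.8] turn 0.1 | t 3.0 ee [ 559.3 -216.6  125.8] yaw 1.6948 F [0.2 0.6 0. ] w 85.3 ff 0.0
```

View pics/c3.png

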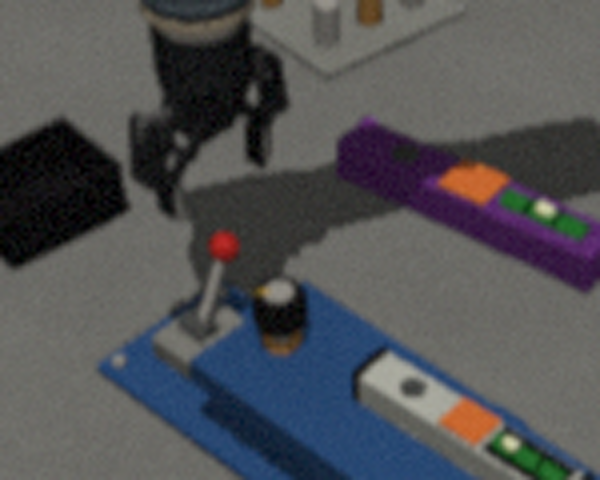

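```bash
python3 -c "
from h import *
for d in (-48,0,48):
  for z in (126,139): print(d,z,((proj('scene',(559.3+d*.9926,-216.6+d*.12,z))-[220,110])*4).round())
print(((proj('scene',(558.5,-218.5,100))-[220,110])*4).round())"
```

```text
-48 126 [261. 199.]
-48 139 [260. 187.]
0 126 [219. 226.]
0 139 [218. 213.]
48 126 [175. 253.]
48 139 [174. 241.]
[221. 248.]
```

Call:
{"fn": "servo_tool", "kwargs": {"commands": [[-0.001, -0.001, 0.015, 0], [-0.002, -0.001, 0.03, 0], [-0.002, -0.001, 0.033, 0], [-0.002, -0.001, 0.033, 0]]}}

```text
clock: 3.45
ee_pos: [558.4, -219.7, 93.1]
tcp_rot: [3.141, 0.0, 1.693]
wrist_force: [-0.4, -0.8, 0.7]
gripper_width: 85.0
finger_force: 0.0
```

Call:
{"fn": "servo_tool", "kwargs": {"commands": [[0, 0, 0, 0], [0, 0, 0, 0], [0, 0, 0, 0], [0, 0, 0, 0], [0, 0, 0, 0], [0, 0, 0, 0]], "grip": 0.2, "squeeze": 20}}

```text
clock: 4.05
ee_pos: [558.0, -219.9, 92.5]
tcp_rot: [-3.142, 0.0, 1.692]
wrist_force: [1.2, 0.2, -0.6]
gripper_width: 17.2
finger_force: 0.0
```

```bash
python3 -c "
from h import *
go((603,-213,107),1.693)"
```

```text
shift mm [  1.4  45.5 -14.5] turn -0.03 | t 4.05 ee [ 558.  -219.9   92.5] yaw 1.6924 F [ 1.2  0.2 -0.6] w 17.2 ff 0.0
```

The fingers reached 17 mm without touching anything, so the ball isn't between the pads where I expected. I'll look from close by.

```bash
python3 -c "
from h import *
im=save('scene','pics/t2.png');save('top','pics/t2t.png'); 
a=cv2.resize(cv2.imread('pics/t2.png')[130:210,225:325],None,fx=5,fy=5,interpolation=cv2.INTER_CUBIC)[:, :400]
b=cv2.resize(cv2.imread('pics/t2t.png')[150:230,350:430],None,fx=5,fy=5,interpolation=cv2.INTER_CUBIC)
cv2.imwrite('pics/c4.png',np.hstack([a,b]))"
```

```text
(no output)
```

View pics/c4.png

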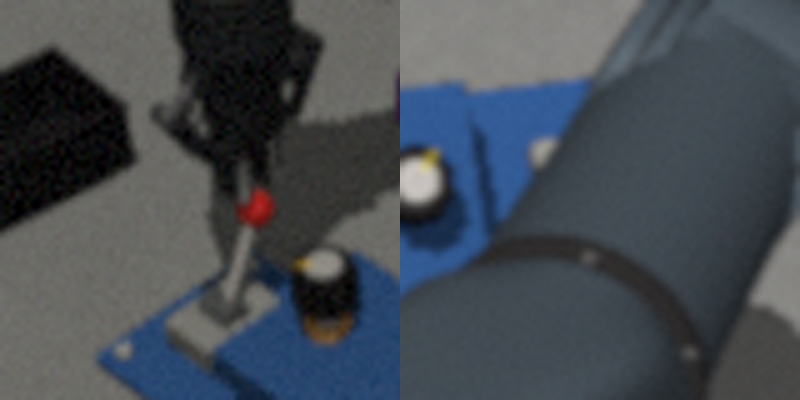

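```bash
python3 -c "
from h import *
A=cv2.imread('pics/scene0.png');B=cv2.imread('pics/top0.png')
C=cv2.imread('pics/t2.png')
r=lambda i:cv2.resize(i,(400,400),interpolation=cv2.INTER_CUBIC)
a=r(A[190:254,576:640]);b=r(B[310:374,10:74]);c=r(C[140:190,250:300])
p=sense()['ee_pos']; print(((proj('scene',[181.7,649.6,201.7])-[576,190])*6.25),(proj('top',[181.7,649.6,201.7])-[10,310])*6.25,(proj('scene',p)-[250,140])*8)
c=cv2.convertScaleAbs(c,alpha=2.0); a=cv2.convertScaleAbs(a,alpha=2.0); b=cv2.convertScaleAbs(b,alpha=2.0)
cv2.imwrite('pics/c5.png',cv2.resize(np.hstack([a,b,c]),(798,266),interpolation=cv2.INTER_AREA))"
```

```text
[194.91615363 395.37641314] [266.61042767 184.16932539] [202.1802758  266.62995457]
```

View pics/c5.png

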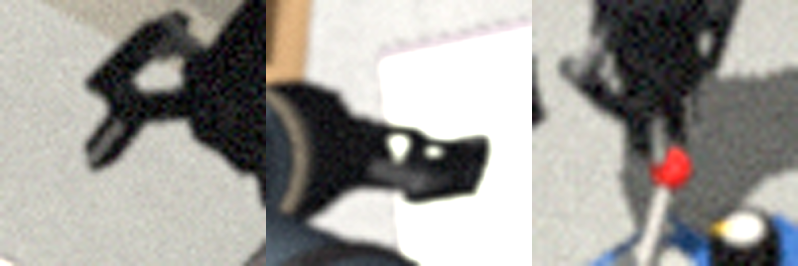

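```bash
python3 - <<'E'
from h import *
for n in("scene","top"): print(n,[proj(n,p).round(0) for p in[(0,0,0),(100,100,0),(100,-100,0)]])
# is the start pose consistent? observed finger mid pixels
def t(us,ut,p0):
    f=lambda p:np.r_[proj("top",p)-ut,proj("scene",p)-us]
    r=least_squares(f,p0); return r.x,r.fun
print(t((576+145/4.16,190+190/4.16),(10+152/4.16,310+165/4.16),[181,650,202]))
# right visible finger tip alone; scene's visible tip may be the other finger
y=np.array([.2694,.963,0])
for s in(-43,43):
    p=np.array([181.7,649.6,215])+s*y; print(s,((proj("scene",p)-[576,190])*4.16).round(),((proj("top",p)-[10,310])*4.16+[266,0]).round())
s=sense(); print(s["joint_efforts"].round(1),s["q"].round(3))
E
```

```text
scene [array([427., 159.]), array([431., 183.]), array([390., 157.])]
top [array([314., 397.]), array([279., 360.]), array([349., 360.])]
(array([163.98025806, 636.09824992, 242.63693141]), array([ 2.50301409, -0.88024535,  2.47004897, -0.13714556]))
-43 [ 77. 197.] [501. 145.]
43 [210. 305.] [363. 105.]
[ -0.  -69.3   8.4 -21.8   0.    0.   -0. ] [ 0.06   0.611  0.38   1.786 -0.3    0.802  0.709]
```

```bash
python3 - <<'E'
from h import *
y=np.array([.2694,.963,0]); p=np.array([181.7,649.6,215])-43*y
us=np.array((576+95/4.16,190+165/4.16)); ut=np.array((10+(485-266)/4.16,310+160/4.16))
f=lambda p:np.r_[proj("top",p)-ut,proj("scene",p)-us]
r=least_squares(f,p); print(p,r.x,r.fun)
go((558,-219,120))
E
```

```text
[170.1158 608.191  215.    ] [164.10198348 605.63575496 237.26810954] [ 0.22959745 -0.08556687  0.23340264 -0.01070243]
shift mm [  0.9   0.2 -27.5] turn 0 | t 4.15 ee [ 557.9 -219.9   92.5] yaw 1.6924 F [0.1 0.2 0.2] w 17.1 ff 0.0
```

Triangulating the fingertip at the start pose puts it about 22 mm above the reported TCP. The close-up agrees: the fingers ended just above the ball. I'll open, go lower and close again.

Call:
{"fn": "servo_tool", "kwargs": {"commands": [[0, 0, 0, 0], [0, 0, 0, 0], [0, 0, 0, 0], [0, 0, 0, 0], [0, 0, 0.01, 0], [0, 0, 0.02, 0], [0, 0, 0.02, 0], [0, 0, 0.02, 0]], "grip": 1}}

```text
clock: 4.95
ee_pos: [557.5, -219.8, 71.8]
tcp_rot: [-3.14, -0.0, 1.692]
wrist_force: [0.3, -1.0, -0.1]
gripper_width: 85.4
finger_force: 0.0
```

Call:
{"fn": "servo_tool", "kwargs": {"commands": [[0, 0, 0, 0], [0, 0, 0, 0], [0, 0, 0, 0], [0, 0, 0, 0], [0, 0, 0, 0], [0, 0, 0, 0], [0, 0, 0, 0]], "grip": 0.2}}

```text
clock: 5.65
ee_pos: [558.0, -219.9, 72.7]
tcp_rot: [3.141, 0.0, 1.692]
wrist_force: [-1.3, 0.9, 2.9]
gripper_width: 24.4
finger_force: 19.6
```

Call:
{"fn": "servo_tool", "kwargs": {"commands": [[0, 0.0068, -0.0042, 0], [0, 0.014, -0.0077, 0], [0, 0.0215, -0.0104, 0], [0, 0.0293, -0.0124, 0], [0, 0.0372, -0.0136, 0], [0, 0.0452, -0.014, 0], [0, 0.0452, -0.014, 0], [0, 0.0452, -0.014, 0]]}}

```text
clock: 6.45
ee_pos: [606.0, -214.0, 88.2]
tcp_rot: [3.137, 0.001, 1.694]
wrist_force: [-0.6, 1.8, 7.7]
gripper_width: 21.3
finger_force: 19.5
```

```bash
python3 - <<'E'
from h import *
go((603,-213,87))
im=save("scene","pics/u1.png")
hsv=cv2.cvtColor(im,cv2.COLOR_RGB2HSV)
m=cv2.inRange(hsv,(0,150,80),(6,255,255))|cv2.inRange(hsv,(174,150,80),(180,255,255))
ys,xs=np.nonzero(m[140:210,240:310]); print(xs.mean()+240,ys.mean()+140,len(xs),proj("scene",(603,-213,114)),proj("scene",(558.5,-218.5,100)))
E
```

```text
shift mm [ 1.3 -2.8  1.2] turn 0 | t 6.45 ee [ 606.  -214.    88.2] yaw 1.6936 F [-0.6  1.8  7.7] w 21.3 ff 19.5
265.6969696969697 176.39393939393938 33 [264.8488457  175.27544335] [275.20375867 171.92078815]
```

Call:
{"fn": "servo_tool", "kwargs": {"commands": [[0, 0, 0, 0], [0, 0, 0, 0], [0, 0, 0, 0]]}}

```text
clock: 6.8
ee_pos: [605.8, -214.0, 88.3]
tcp_rot: [3.137, 0.001, 1.694]
wrist_force: [1.0, 1.5, 7.6]
gripper_width: 21.5
finger_force: 19.5
```

Call:
{"fn": "servo_tool", "kwargs": {"commands": [[0, 0, 0, 0], [0, 0, 0, 0], [0, 0, 0, 0], [0, 0, -0.02, 0], [0, 0, -0.05, 0], [0, 0, -0.09, 0], [0, 0, -0.09, 0]], "grip": 1}}

```text
clock: 7.5
ee_pos: [605.4, -216.0, 181.7]
tcp_rot: [3.134, 0.004, 1.692]
wrist_force: [1.1, -0.5, 0.6]
gripper_width: 85.8
finger_force: 0.0
```

```bash
python3 - <<'E'
from h import *
im=save("scene","pics/u2.png")
hsv=cv2.cvtColor(im,cv2.COLOR_RGB2HSV)
m=cv2.inRange(hsv,(0,150,80),(6,255,255))|cv2.inRange(hsv,(174,150,80),(180,255,255))
ys,xs=np.nonzero(m[140:210,240:310]); o=np.array([xs.mean()+240,ys.mean()+140]);print(o,len(xs))
# fit lever angle; pivot from joint 0 triangulation
ax=np.array([.9926,.1215,0]); piv=np.array([558.5,-218.5,0])+45.2*ax; piv[2]=34
off=np.array([275.55,171.42])-proj("scene",piv+80*(np.array([0,0,np.cos(.6)])-np.sin(.6)*ax))
for j in np.arange(.3,1,.1):
    t=j-.6; print(round(j,2),(proj("scene",piv+80*(np.array([0,0,np.cos(t)])+np.sin(t)*ax))+off).round(1))
go((581.6,-108.9,200))
cv2.imwrite('pics/c6.png',cv2.resize(im[130:230,230:370,::-1],None,fx=5,fy=5,interpolation=cv2.INTER_CUBIC))
E
```

```text
[264.65957447 176.27659574] 47
0.3 [270.5 172.2]
0.4 [268.8 172.9]
0.5 [266.9 173.7]
0.6 [265.1 174.8]
0.7 [263.3 176.1]
0.8 [261.5 177.6]
0.9 [259.8 179.2]
shift mm [108.3  -9.6 -21.1] turn 0 | t 7.55 ee [ 604.4 -215.3  179.2] yaw 1.6922 F [ 0.6 -0.1 -0.9] w 85.4 ff 0.0
```

View pics/c6.png

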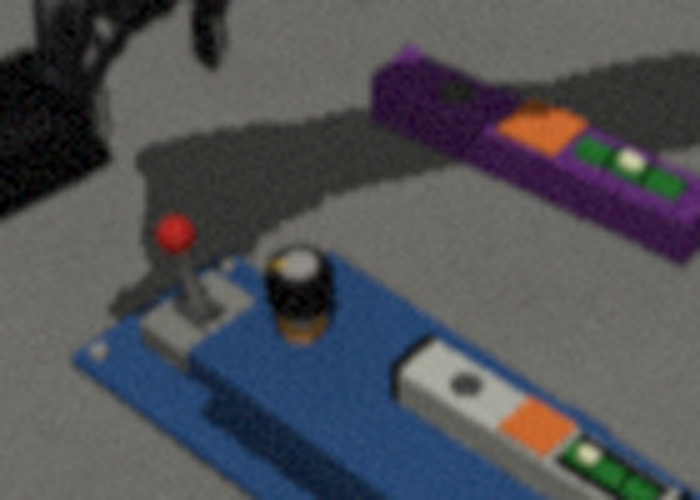

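```bash
python3 - <<'E'
from h import *
P=lambda c:(c[0]/4.5+235-.4,c[1]/4.5+150-.4)
for z in(20,34): print(pix2z("top",P((679,177)),z), pix2z("top",P((680,175)),z))
for x in(592,596,600,603): print(x,((proj("scene",(x,-213,34))-[230,130])*5).round(),((proj("scene",(x,-213,114))-[230,130])*5).round())
b=pix2z("scene",(264.66,176.28),114); print(b, [proj("top",(x,-213,114)).round(1) for x in(596,603,610)])
T=grab_frame("top"); cv2.imwrite("pics/t3t.png",T[:,:,::-1])
hsv=cv2.cvtColor(T,cv2.COLOR_RGB2HSV); m=cv2.inRange(hsv,(0,150,60),(6,255,255))|cv2.inRange(hsv,(174,150,60),(180,255,255))
ys,xs=np.nonzero(m[150:220,370:410]); print(len(xs),xs.mean()+370 if len(xs) else 0,ys.mean()+150 if len(xs) else 0)
E
```

```text
[ 595.47766511 -214.14578256   20.        ] [ 596.8311712  -214.84436792   20.        ]
[ 592.88274879 -212.338384     34.        ] [ 594.22381087 -213.03054663   34.        ]
592 [199. 307.] [188. 219.]
596 [194. 309.] [183. 222.]
600 [189. 312.] [178. 224.]
603 [186. 314.] [174. 226.]
[ 606.31992284 -209.29243588  114.        ] [array([389.2, 182.7]), array([389.2, 180.2]), array([389.1, 177.8])]
0 0 0
```

Two estimates disagree. The ball sits near x≈605, but the block centre and stand midline put the pivot at about x≈595, while the ball's start position implied 603. That could leave the lever leaning a little too far. I'll regrip lower and bring the ball back to about x=599.5, which is safe under either estimate.

Call:
{"fn": "servo_tool", "kwargs": {"commands": [[0.001, 0, 0.04, 0], [0.001, 0, 0.08, 0], [0.001, 0, 0.1, 0], [0.001, 0, 0.105, 0], [0.001, 0, 0.105, 0]]}}

```text
clock: 8.1
ee_pos: [602.0, -213.3, 70.3]
tcp_rot: [-3.139, -0.001, 1.692]
wrist_force: [0.3, -0.7, 0.2]
gripper_width: 85.5
finger_force: 0.0
```

Call:
{"fn": "servo_tool", "kwargs": {"commands": [[0, 0, 0, 0], [0, 0, 0, 0], [0, 0, 0, 0], [0, 0, 0, 0], [0, 0, 0, 0], [0, 0, 0, 0], [0, 0, 0, 0]], "grip": 0.2}}

```text
clock: 8.8
ee_pos: [603.3, -213.5, 72.3]
tcp_rot: [3.14, 0.0, 1.693]
wrist_force: [-0.1, 0.6, 6.1]
gripper_width: 24.1
finger_force: 19.4
```

```bash
python3 -c "
from h import *
go((599.5,-214,77))"
```

```text
shift mm [-0.1 -3.8 -4.7] turn 0 | t 8.8 ee [ 603.3 -213.5   72.3] yaw 1.6926 F [-0.1  0.6  6.1] w 24.1 ff 19.4
```

Call:
{"fn": "servo_tool", "kwargs": {"commands": [[0, -0.002, 0, 0], [0, -0.004, 0, 0], [0, -0.004, 0, 0], [0, -0.004, 0, 0]]}}

```text
clock: 9.2
ee_pos: [600.7, -213.8, 72.5]
tcp_rot: [3.138, 0.001, 1.693]
wrist_force: [4.8, 1.4, 5.6]
gripper_width: 24.5
finger_force: 19.6
```

Call:
{"fn": "servo_tool", "kwargs": {"commands": [[0, 0, 0, 0], [0, 0, 0, 0], [0, 0, 0, 0], [0, 0, -0.04, 0], [0, 0, -0.09, 0], [0, 0, -0.12, 0], [0, 0, -0.12, 0]], "grip": 1}}

```text
clock: 9.9
ee_pos: [600.5, -215.3, 196.0]
tcp_rot: [3.135, 0.003, 1.692]
wrist_force: [-0.1, -0.3, -0.8]
gripper_width: 85.4
finger_force: 0.0
```

```bash
python3 - <<'E'
from h import *
im=save("scene","pics/u3.png")
hsv=cv2.cvtColor(im,cv2.COLOR_RGB2HSV)
m=cv2.inRange(hsv,(0,150,80),(6,255,255))|cv2.inRange(hsv,(174,150,80),(180,255,255))
ys,xs=np.nonzero(m[140:210,240:310]); o=np.array([xs.mean()+240,ys.mean()+140]);print(o,len(xs),pix2z("scene",o,114))
go((581.6,-108.9,160))
E
```

```text
[265.84444444 175.42222222] 45 [ 600.91750137 -210.28041522  114.        ]
shift mm [107.   -5.   33.3] turn 0 | t 9.95 ee [ 599.4 -214.5  193.4] yaw 1.6922 F [ 0.1  0.  -1. ] w 85.4 ff 0.0
```

The ball is now at about (600.5, −211), between both estimates and inside tolerance either way. Next is the knob.

Call:
{"fn": "servo_tool", "kwargs": {"commands": [[0.035, -0.002, 0, 0], [0.07, -0.004, 0, 0], [0.1, -0.005, 0.01, 0], [0.107, -0.005, 0.03, 0], [0.107, -0.005, 0.06, 0], [0.107, -0.005, 0.085, 0], [0.107, -0.005, 0.105, 0], [0.107, -0.005, 0.105, 0]]}}

```text
clock: 10.75
ee_pos: [577.7, -107.6, 82.7]
tcp_rot: [-3.134, -0.002, 1.692]
wrist_force: [-0.8, 0.6, 0.4]
gripper_width: 85.6
finger_force: 0.0
```

Call:
{"fn": "servo_tool", "kwargs": {"commands": [[0, 0, 0, 0], [0, 0, 0, 0], [0, 0, 0, 0], [0, 0, 0, 0], [0, 0, 0, 0], [0, 0, 0, 0]], "grip": 0.4, "squeeze": 25}}

```text
clock: 11.35
ee_pos: [580.9, -108.5, 87.6]
tcp_rot: [3.141, 0.0, 1.692]
wrist_force: [-2.4, -1.0, 5.7]
gripper_width: 41.1
finger_force: 25.0
```

```bash
python3 - <<'E'
from h import *
go((581.6,-108.9,88)); s=sense(); print(s["q"].round(2),s["torque"])
a=grab_frame("scene")[150:240,250:390,::-1]; b=grab_frame("top")[150:240,230:370,::-1]
cv2.imwrite('pics/c7.png',np.vstack([cv2.resize(i,None,fx=3.3,fy=3.3,interpolation=cv2.INTER_CUBIC) for i in(a,b)]))
E
```

```text
shift mm [-0.5  0.6 -0.3] turn 0 | t 11.35 ee [ 580.9 -108.5   87.6] yaw 1.6923 F [-2.4 -1.   5.7] w 41.1 ff 25.0
[-0.14  0.61  0.38  1.81 -0.31  0.78  0.53] [-0.02458761  0.54373162 -0.00876315]
```

View pics/c7.png

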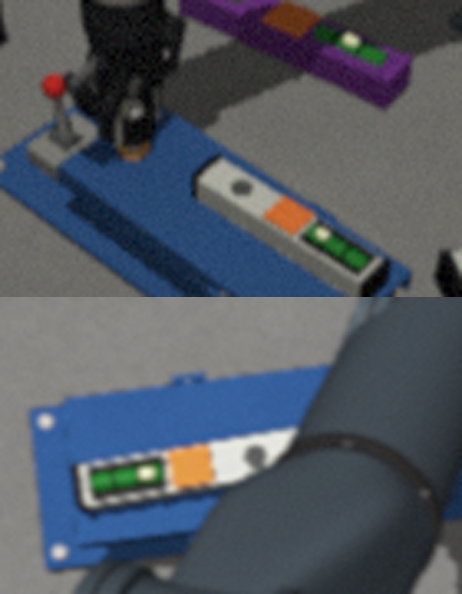

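The knob is gripped, with a width of 41 mm. Turning it anticlockwise by 60°.

Call:
{"fn": "servo_tool", "kwargs": {"commands": [[0, 0, 0, -5], [0, 0, 0, -10], [0, 0, 0, -16], [0, 0, 0, -22], [0, 0, 0, -28], [0, 0, 0, -34], [0, 0, 0, -40], [0, 0, 0, -46], [0, 0, 0, -52], [0, 0, 0, -57], [0, 0, 0, -60], [0, 0, 0, -60]]}}

```text
clock: 12.65
ee_pos: [581.2, -108.3, 87.6]
tcp_rot: [3.141, 0.001, 2.74]
wrist_force: [-2.1, 1.6, 6.7]
gripper_width: 41.5
finger_force: 25.3
```

Call:
{"fn": "servo_tool", "kwargs": {"commands": [[0, 0, 0, 0], [0, 0, 0, 0], [0, 0, 0, 0], [0, 0, 0, 0], [0, 0, 0, 0], [0, 0, 0, 0], [0, 0, 0, 0], [0, 0, 0, 0], [0, 0, 0, 0], [0, 0, 0, 0]]}}

```text
clock: 13.65
ee_pos: [581.2, -108.3, 87.6]
tcp_rot: [3.141, 0.001, 2.738]
wrist_force: [-1.8, 1.9, 7.9]
gripper_width: 41.4
finger_force: 25.3
```

```bash
cat >> h.py <<'E'
def bub(im):
    """bubble offset (mm, + to knob) from a top picture (RGB): offsets along the level from vial's green extent and from the pad"""
    hsv=cv2.cvtColor(im,cv2.COLOR_RGB2HSV); out={}
    box=np.zeros(im.shape[:2],np.uint8); box[185:222,245:310]=255
    g=cv2.inRange(hsv,(40,90,30),(80,255,255))&box; pad=cv2.inRange(hsv,(8,140,100),(20,255,255))&box
    ys,xs=np.nonzero(g); hull=cv2.convexHull(np.c_[xs,ys].astype(np.int32)); vm=np.zeros_like(g); cv2.fillConvexPoly(vm,hull,255); 
    i=im.astype(float); w=(i[:,:,0]-.5*i[:,:,1]).clip(0)  # redness: pale bubble vs green
    c=np.array([535.4,127.2]); ax=np.array([-.156,.9877])
    vx=(pix2z("top",(0,0),116),) and None
    yy,xx=np.nonzero(cv2.dilate(vm,np.ones((3,3)))); P=np.array([pix2z("top",(x,y),117)[:2] for x,y in zip(xx,yy)])
    s=P@ax; t=P@np.array([ax[1],-ax[0]]); gs=np.array([pix2z("top",(x,y),117)[:2]@ax for x,y in zip(xs,ys)]); gt=np.array([pix2z("top",(x,y),117)[:2]@np.array([ax[1],-ax[0]]) for x,y in zip(xs,ys)])
    k=(np.abs(t-np.median(gt))<6)&(s<gs.max())&(s>gs.min()-16); ww=(w[yy,xx]-np.percentile(w[yy,xx][k],50)).clip(0)*k
    ys,xs=np.nonzero(pad); ps=np.mean([pix2z("top",(x,y),119)[:2]@ax for x,y in zip(xs,ys)]) if len(xs) else np.nan
    h=np.histogram(s[k],bins=np.arange(ps+15,ps+95,4),weights=w[yy,xx][k])[0]/np.maximum(np.histogram(s[k],bins=np.arange(ps+15,ps+95,4))[0],1)
    return dict(bub=round((ww*s).sum()/ww.sum()-ps,1),green=(gs.min()-ps).round(1),gmax=(gs.max()-ps).round(1),n=len(xs),prof=h.round(0))
E
python3 - <<'E'
from h import *
go((581.6,-108.9,88))
print(bub(cv2.imread("pics/top0.png")[:,:,::-1])); print(bub(save("top","pics/k1.png")))
E
```

```text
shift mm [-0.6 -0.4 -0.4] turn 0 | t 13.65 ee [ 581.2 -108.3   87.6] yaw 2.7382 F [-1.8  1.9  7.9] w 41.4 ff 25.3
{'bub': np.float64(37.2), 'green': np.float64(25.7), 'gmax': np.float64(83.4), 'n': 118, 'prof': array([ 0.,  0., 22., 10., 61., 81., 85., 46.,  0.,  0.,  0.,  0.,  0.,
        0.,  0.,  0.,  0.,  0.,  0.])}
{'bub': np.float64(48.5), 'green': np.float64(26.3), 'gmax': np.float64(83.9), 'n': 116, 'prof': array([ 0.,  0., 29.,  0.,  0.,  0.,  8., 64., 77., 84., 44.,  0.,  0.,
        0.,  0.,  0.,  0.,  2.,  0.])}
```

Call:
{"fn": "servo_tool", "kwargs": {"commands": [[0, 0, 0, 0], [0, 0, 0, 0], [0, 0, 0, 0], [0, 0, -0.03, 0], [0, 0, -0.07, 0], [0, 0, -0.09, 0], [0, 0, -0.09, 0]], "grip": 1}}

```text
clock: 14.4
ee_pos: [582.6, -108.7, 179.7]
tcp_rot: [3.14, 0.005, 2.739]
wrist_force: [0.7, 0.1, -0.8]
gripper_width: 85.4
finger_force: 0.0
```

```bash
python3 - <<'E'
from h import *
go((544,72.3,130),2.738)
E
```

```text
shift mm [106.7 151.4  49.3] turn 0.06 | t 14.4 ee [ 582.6 -108.7  179.7] yaw 2.7391 F [ 0.7  0.1 -0.8] w 85.4 ff 0.0
```

Call:
{"fn": "servo_tool", "kwargs": {"commands": [[0.025, 0.035, 0, 0], [0.05, 0.07, 0, 0], [0.075, 0.105, 0, 0], [0.095, 0.135, 0.01, 0], [0.107, 0.151, 0.03, 0], [0.107, 0.151, 0.049, 0], [0.107, 0.151, 0.049, 0], [0.107, 0.151, 0.049, 0]], "grip": 0}}

```text
clock: 15.2
ee_pos: [541.1, 71.9, 127.2]
tcp_rot: [-3.14, -0.001, 2.739]
wrist_force: [0.0, -0.0, 1.4]
gripper_width: -0.1
finger_force: 0.0
```

```bash
python3 - <<'E'
from h import *
go((544,72.3,100))
T=save("top","pics/p1t.png"); S=save("scene","pics/p1s.png")
try: print(bub(T))
except Exception as e: print(e)
hsv=cv2.cvtColor(T,cv2.COLOR_RGB2HSV); m=cv2.inRange(hsv,(0,150,60),(6,255,255))|cv2.inRange(hsv,(174,150,60),(180,255,255))
ys,xs=np.nonzero(m[150:220,370:410]); 
if len(xs): print("ball top",len(xs),xs.mean()+370,ys.mean()+150,pix2z("top",(xs.mean()+370,ys.mean()+150),114))
a=S[160:250,280:400,::-1]; b=T[150:240,250:370,::-1]
cv2.imwrite('pics/c8.png',np.vstack([cv2.resize(i,None,fx=3.3,fy=3.3,interpolation=cv2.INTER_CUBIC) for i in(a,b)]))
E
```

```text
shift mm [-2.5  1.5 27.2] turn 0 | t 15.2 ee [541.1  71.9 127.2] yaw 2.7389 F [ 0.  -0.   1.4] w -0.1 ff 0.0
OpenCV(4.12.0) /io/opencv/modules/imgproc/src/drawing.cpp:2404: error: (-215:Assertion failed) points.checkVector(2, CV_32S) >= 0 in function 'fillConvexPoly'

ball top 48 388.9583333333333 180.9375 [ 600.96298653 -212.33964652  114.        ]
```

View pics/c8.png

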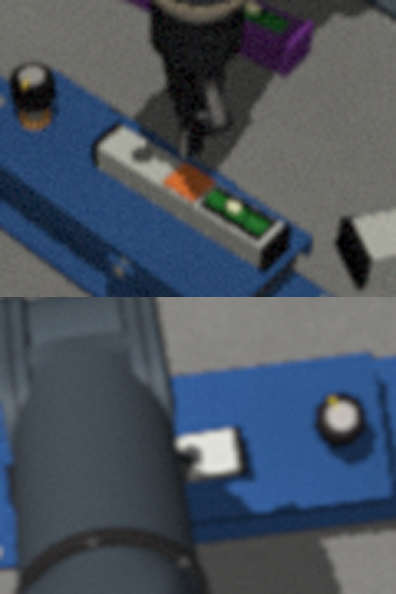

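The top view puts the red ball at (601, −212), which agrees with the scene view. With the arm over the pad only the scene camera sees the bubble, and it's near the middle of the vial. I'll measure it from the scene picture and move over the pad.

```bash
cat >> h.py <<'E'
def bubs(im):
    ax=np.array([-.156,.9877]); nx=np.array([ax[1],-ax[0]]); pad=np.array([544.3,72.1]); i=im.astype(float)
    S=np.arange(15,95,2.); prof=[]; gr=[]
    for s in S:
        u=[proj("scene",np.r_[pad+s*ax+t*nx,117]) for t in(-4,-2,0,2,4)]
        u=np.array(u,np.float32).reshape(1,-1,2); v=cv2.remap(im,u,None,cv2.INTER_LINEAR)[0].astype(float).mean(0)
        prof.append(v[0]); gr.append(v[1]-v[0])
    prof=np.array(prof); gr=np.array(gr); g=gr>0.5*np.percentile(gr,90); lo,hi=S[g].min(),S[g].max()
    k=(S>27)&(S<84); b=(prof-np.median(prof[k])-15).clip(0)*k
    return dict(bub_s=round((b*S).sum()/b.sum(),1),off=round(55-(b*S).sum()/b.sum(),1),green=(lo,hi),prof=prof.round().astype(int).tolist())
E
python3 - <<'E'
from h import *
for f in("scene0","u3","p1s"): print(f,bubs(cv2.imread(f"pics/{f}.png")[:,:,::-1]))
E
```

```text
scene0 {'bub_s': np.float64(39.0), 'off': np.float64(16.0), 'green': (np.float64(29.0), np.float64(87.0)), 'prof': [195, 188, 175, 156, 135, 106, 79, 63, 71, 102, 130, 148, 152, 150, 136, 107, 74, 48, 36, 35, 36, 37, 36, 35, 31, 25, 22, 27, 33, 36, 37, 35, 37, 37, 33, 31, 39, 62, 96, 122]}
u3 {'bub_s': np.float64(38.8), 'off': np.float64(16.2), 'green': (np.float64(29.0), np.float64(87.0)), 'prof': [199, 191, 177, 159, 137, 108, 79, 64, 74, 103, 131, 149, 155, 152, 135, 105, 72, 46, 37, 36, 36, 35, 36, 36, 32, 26, 21, 24, 33, 37, 36, 38, 37, 34, 32, 33, 38, 60, 95, 123]}
p1s {'bub_s': np.float64(50.7), 'off': np.float64(4.3), 'green': (np.float64(27.0), np.float64(85.0)), 'prof': [100, 98, 93, 85, 72, 57, 43, 33, 33, 33, 31, 33, 37, 51, 78, 110, 135, 149, 150, 144, 128, 98, 67, 46, 35, 31, 29, 33, 36, 38, 38, 37, 37, 35, 33, 38, 57, 93, 129, 143]}
```

Call:
{"fn": "servo_tool", "kwargs": {"commands": [[-0.002, 0.001, 0.01, 0], [-0.002, 0.001, 0.02, 0], [-0.002, 0.001, 0.025, 0], [-0.002, 0.001, 0.027, 0], [-0.002, 0.001, 0.027, 0]]}}

```text
clock: 15.8
ee_pos: [543.4, 72.6, 100.1]
tcp_rot: [-3.141, -0.001, 2.74]
wrist_force: [-0.8, 0.2, 0.0]
gripper_width: -0.0
finger_force: 0.0
```

Call:
{"fn": "servo_tool", "kwargs": {"commands": [[0, 0, 0.002, 0], [0, 0, 0.004, 0], [0, 0, 0.006, 0], [0, 0, 0.006, 0]]}}

```text
clock: 16.2
ee_pos: [543.5, 72.7, 94.3]
tcp_rot: [-3.141, -0.0, 2.74]
wrist_force: [0.6, -0.1, 0.4]
gripper_width: 0.2
finger_force: 0.0
```

Call:
{"fn": "servo_tool", "kwargs": {"commands": [[0, 0, 0.001, 0], [0, 0, 0.002, 0], [0, 0, 0.002, 0]]}}

```text
clock: 16.5
ee_pos: [543.6, 72.7, 92.4]
tcp_rot: [-3.141, -0.0, 2.74]
wrist_force: [0.0, 0.7, 0.1]
gripper_width: -0.0
finger_force: 0.0
```

Call:
{"fn": "servo_tool", "kwargs": {"commands": [[0, 0, 0.001, 0], [0, 0, 0.002, 0], [0, 0, 0.002, 0]]}}

```text
clock: 16.8
ee_pos: [543.8, 72.6, 90.7]
tcp_rot: [3.141, 0.0, 2.74]
wrist_force: [-1.1, -0.8, 5.5]
gripper_width: -0.3
finger_force: 2.6
```

Call:
{"fn": "servo_tool", "kwargs": {"commands": [[0, 0, 0.001, 0], [0, 0, 0.002, 0], [0, 0, 0.002, 0]]}}

```text
clock: 17.1
ee_pos: [543.9, 72.5, 89.9]
tcp_rot: [3.141, 0.001, 2.739]
wrist_force: [-5.1, -2.0, 18.0]
gripper_width: 0.2
finger_force: 8.9
```

Call:
{"fn": "servo_tool", "kwargs": {"commands": [[0, 0, -0.0006, 0], [0, 0, -0.0006, 0], [0, 0, -0.0006, 0], [0, 0, -0.0006, 0], [0, 0, -0.0006, 0], [0, 0, -0.0006, 0], [0, 0, -0.0006, 0], [0, 0, -0.0006, 0], [0, 0, -0.0006, 0], [0, 0, -0.0006, 0], [0, 0, -0.0006, 0], [0, 0, -0.0006, 0]]}}

```text
clock: 18.3
ee_pos: [543.8, 72.5, 90.0]
tcp_rot: [3.141, 0.001, 2.739]
wrist_force: [-3.2, -0.8, 11.6]
gripper_width: -0.2
finger_force: 6.1
```

Call:
{"fn": "servo_tool", "kwargs": {"commands": [[0, 0, 0, 0], [0, 0, 0, 0], [0, 0, 0, 0], [0, 0, 0, 0], [0, 0, 0, 0], [0, 0, 0, 0], [0, 0, 0, 0], [0, 0, 0, 0]]}}

```text
clock: 19.1
ee_pos: [543.8, 72.5, 90.0]
tcp_rot: [3.141, 0.001, 2.739]
wrist_force: [-3.2, -0.1, 13.1]
gripper_width: 0.0
finger_force: 6.1
```

```bash
python3 - <<'E'
from h import *
S=save("scene","pics/q1.png"); print(bubs(S)); go((544,72.3,90))
cv2.imwrite('pics/c9.png',cv2.resize(S[190:245,315:385,::-1],None,fx=10,fy=10,interpolation=cv2.INTER_CUBIC))
E
```

```text
{'bub_s': np.float64(55.9), 'off': np.float64(-0.9), 'green': (np.float64(31.0), np.float64(85.0)), 'prof': [99, 98, 92, 82, 70, 54, 38, 24, 18, 20, 22, 25, 29, 31, 30, 37, 56, 84, 111, 135, 150, 151, 140, 114, 76, 46, 30, 30, 33, 34, 35, 34, 34, 36, 35, 38, 58, 95, 131, 143]}
shift mm [-0.2 -0.1  0. ] turn 0 | t 19.15 ee [543.8  72.5  90. ] yaw 2.7393 F [-3.  -0.7 13.1] w -0.2 ff 6.1
```

View pics/c9.png

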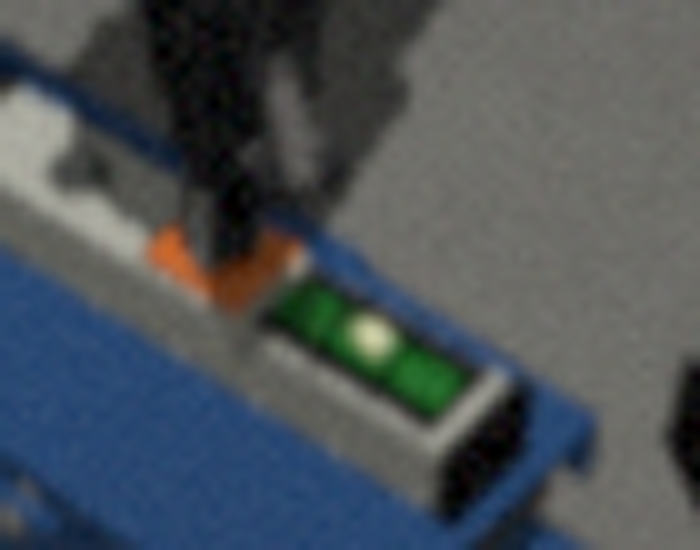

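The fingers are pressing the orange pad with about 13 N. The bubble at crop pixel (372,337) sits at the middle of the vial, roughly (370,345), within about 1 mm of centre. The lever is upright, so I'm handing in.

```bash
python3 -c "
from plant import *
print(sign_off())"
```

```text
the job is handed in; nothing more can be done
None
```

I handed the job in at about 19 s with the level pressed at about 13 N, the bubble within about 1 mm of centre, and the lock lever upright to within about 0.1 rad by my camera estimate. The hand-in returned no verdict.

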